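# Make up the honey and jam gift stands

### The job

The two large jars stand on each other's gift stands: swap them so that the large honey jar stands upright on the golden disc and the large jam jar on the crimson disc, each within its disc. Finish both stands, in any order, by sliding every small honey jar down into a golden tube and every small jam jar into a crimson tube, one to a tube, each upright and fully home on the tube's floor. Leave the spool of twine, the tin and the stamp where they are.

Things in the scene. Friction and masses are not known exactly. Their poses are not given: they have to be found in the camera images.
- honey_stand: honey gift stand, fixed to the table: a pale plywood board 180 (its x) x 210 (its y) x 8 mm thick with three upright golden yellow open-topped round tubes in a row along its y and a flat golden yellow disc behind them. Origin: centre of the underside, on the table; z up, own x from the tubes towards the disc (roughly away from the robot, the yaw varies by up to 0.25 rad). The two stands may change sides from start to start.
- honey_stand_disc (a point): centre of the golden yellow disc (80 mm across, painted flat) on the honey stand, on the board's top, 8 mm above the table; a large jar, 60 mm across, stands on it
- honey_stand_tube0 (a point): centre of the floor of one of the three golden yellow tubes of the honey stand, 8 mm above the table. The tube is 49 mm inside (a small jar has 1.5 mm of play all round), 55 mm outside and 28 mm deep, so its rim is 36 mm above the table; tubes stand 66 mm apart. A seated small jar stands 34 mm out of the tube. There is most room for fingers along the stand's x.
- honey_stand_tube1 (a point): centre of the floor of one of the three golden yellow tubes of the honey stand, 8 mm above the table. The tube is 49 mm inside (a small jar has 1.5 mm of play all round), 55 mm outside and 28 mm deep, so its rim is 36 mm above the table; tubes stand 66 mm apart. A seated small jar stands 34 mm out of the tube. There is most room for fingers along the stand's x.
- honey_stand_tube2 (a point): centre of the floor of one of the three golden yellow tubes of the honey stand, 8 mm above the table. The tube is 49 mm inside (a small jar has 1.5 mm of play all round), 55 mm outside and 28 mm deep, so its rim is 36 mm above the table; tubes stand 66 mm apart. A seated small jar stands 34 mm out of the tube. There is most room for fingers along the stand's x.
- jam_stand: jam gift stand, fixed to the table: a pale plywood board 180 (its x) x 210 (its y) x 8 mm thick with three upright crimson open-topped round tubes in a row along its y and a flat crimson disc behind them. Origin: centre of the underside, on the table; z up, own x from the tubes towards the disc (roughly away from the robot, the yaw varies by up to 0.25 rad). The two stands may change sides from start to start.
- jam_stand_disc (a point): centre of the crimson disc (80 mm across, painted flat) on the jam stand, on the board's top, 8 mm above the table; a large jar, 60 mm across, stands on it
- jam_stand_tube0 (a point): centre of the floor of one of the three crimson tubes of the jam stand, 8 mm above the table. The tube is 49 mm inside (a small jar has 1.5 mm of play all round), 55 mm outside and 28 mm deep, so its rim is 36 mm above the table; tubes stand 66 mm apart. A seated small jar stands 34 mm out of the tube. There is most room for fingers along the stand's x.
- jam_stand_tube1 (a point): centre of the floor of one of the three crimson tubes of the jam stand, 8 mm above the table. The tube is 49 mm inside (a small jar has 1.5 mm of play all round), 55 mm outside and 28 mm deep, so its rim is 36 mm above the table; tubes stand 66 mm apart. A seated small jar stands 34 mm out of the tube. There is most room for fingers along the stand's x.
- jam_stand_tube2 (a point): centre of the floor of one of the three crimson tubes of the jam stand, 8 mm above the table. The tube is 49 mm inside (a small jar has 1.5 mm of play all round), 55 mm outside and 28 mm deep, so its rim is 36 mm above the table; tubes stand 66 mm apart. A seated small jar stands 34 mm out of the tube. There is most room for fingers along the stand's x.
- honey_jar: large honey jar, amber with a black lid and a pale label band, 60 mm across (body and lid), 90 mm tall, about 0.32 kg. Origin: centre of its underside; z up. Starts on the jam stand's disc.
- jam_jar: large jam jar, very dark red with a silver lid and a pale label band, 60 mm across, 90 mm tall, about 0.32 kg. Origin: centre of its underside; z up. Starts on the honey stand's disc.
- mini_honey0: small honey jar, amber with a black lid and a pale label band, 46 mm across (body and lid), 62 mm tall, about 0.12 kg. Origin: centre of its underside; z up. Stands on the table between the two stands; may be absent.
- mini_honey1: small honey jar, amber with a black lid and a pale label band, 46 mm across (body and lid), 62 mm tall, about 0.12 kg. Origin: centre of its underside; z up. Stands on the table between the two stands; may be absent.
- mini_honey2: small honey jar, amber with a black lid and a pale label band, 46 mm across (body and lid), 62 mm tall, about 0.12 kg. Origin: centre of its underside; z up. Stands on the table between the two stands; may be absent.
- mini_jam0: small jam jar, very dark red with a silver lid and a pale label band, 46 mm across, 62 mm tall, about 0.12 kg. Origin: centre of its underside; z up. Stands on the table between the two stands; may be absent.
- mini_jam1: small jam jar, very dark red with a silver lid and a pale label band, 46 mm across, 62 mm tall, about 0.12 kg. Origin: centre of its underside; z up. Stands on the table between the two stands; may be absent.
- mini_jam2: small jam jar, very dark red with a silver lid and a pale label band, 46 mm across, 62 mm tall, about 0.12 kg. Origin: centre of its underside; z up. Stands on the table between the two stands; may be absent.
- cork_mat: flat round cork mat 84 mm across, under 1 mm thick, lying on the table beyond the small jars: a free place where a large jar can be parked. Origin: its centre, on the table. Fixed.
- twine: loose spool of twine, 44 mm across, 40 mm tall, beyond the stands; leave it alone. Origin: centre of its underside
- tin: loose green tin with a brass lid, 54 mm across, 57 mm tall, beyond the stands; leave it alone. Origin: centre of its underside
- stamp: loose wooden rubber stamp, 34 x 34 mm foot, 50 mm tall, beyond the small jars and beside the cork mat; leave it alone. Origin: centre of its underside
Mind the look-alikes: they are no part of the job. Leave any blue look-alike of the jam_jar alone.

How it is judged (in metres and radians):
At the end, for the whole second after the job is handed in: Large honey jar upright within 16 mm of the golden disc's centre, large jam jar likewise on the crimson disc; each small jar present is in a tube of its own kind's colour, within 6 mm of the axis, under 5 mm above the floor, upright to 0.09 rad; all at rest (horizontal distance between honey_jar and honey_stand_disc below 0.016 m and z of honey_jar in the frame of honey_stand_disc below 0.005 m and angle between each of honey_jar, jam_jar, mini_honey0, mini_honey1, mini_honey2, mini_jam0, mini_jam1, mini_jam2's own z axis and vertical below 0.09 rad and linear speed of each of honey_jar, jam_jar, mini_honey0, mini_honey1, mini_honey2, mini_jam0, mini_jam1, mini_jam2 below 0.02 m/s and horizontal distance between jam_jar and jam_stand_disc below 0.016 m and z of jam_jar in the frame of jam_stand_disc below 0.005 m and ((horizontal distance between mini_honey0 and honey_stand_tube0 below 0.006 m and z of mini_honey0 in the frame of honey_stand_tube0 below 0.005 m) or (horizontal distance between mini_honey0 and honey_stand_tube1 below 0.006 m and z of mini_honey0 in the frame of honey_stand_tube1 below 0.005 m) or (horizontal distance between mini_honey0 and honey_stand_tube2 below 0.006 m and z of mini_honey0 in the frame of honey_stand_tube2 below 0.005 m)) and ((horizontal distance between mini_honey1 and honey_stand_tube0 below 0.006 m and z of mini_honey1 in the frame of honey_stand_tube0 below 0.005 m) or (horizontal distance between mini_honey1 and honey_stand_tube1 below 0.006 m and z of mini_honey1 in the frame of honey_stand_tube1 below 0.005 m) or (horizontal distance between mini_honey1 and honey_stand_tube2 below 0.006 m and z of mini_honey1 in the frame of honey_stand_tube2 below 0.005 m)) and ((horizontal distance between mini_honey2 and honey_stand_tube0 below 0.006 m and z of mini_honey2 in the frame of honey_stand_tube0 below 0.005 m) or (horizontal distance between mini_honey2 and honey_stand_tube1 below 0.006 m and z of mini_honey2 in the frame of honey_stand_tube1 below 0.005 m) or (horizontal distance between mini_honey2 and honey_stand_tube2 below 0.006 m and z of mini_honey2 in the frame of honey_stand_tube2 below 0.005 m)) and ((horizontal distance between mini_jam0 and jam_stand_tube0 below 0.006 m and z of mini_jam0 in the frame of jam_stand_tube0 below 0.005 m) or (horizontal distance between mini_jam0 and jam_stand_tube1 below 0.006 m and z of mini_jam0 in the frame of jam_stand_tube1 below 0.005 m) or (horizontal distance between mini_jam0 and jam_stand_tube2 below 0.006 m and z of mini_jam0 in the frame of jam_stand_tube2 below 0.005 m)) and ((horizontal distance between mini_jam1 and jam_stand_tube0 below 0.006 m and z of mini_jam1 in the frame of jam_stand_tube0 below 0.005 m) or (horizontal distance between mini_jam1 and jam_stand_tube1 below 0.006 m and z of mini_jam1 in the frame of jam_stand_tube1 below 0.005 m) or (horizontal distance between mini_jam1 and jam_stand_tube2 below 0.006 m and z of mini_jam1 in the frame of jam_stand_tube2 below 0.005 m)) and ((horizontal distance between mini_jam2 and jam_stand_tube0 below 0.006 m and z of mini_jam2 in the frame of jam_stand_tube0 below 0.005 m) or (horizontal distance between mini_jam2 and jam_stand_tube1 below 0.006 m and z of mini_jam2 in the frame of jam_stand_tube1 below 0.005 m) or (horizontal distance between mini_jam2 and jam_stand_tube2 below 0.006 m and z of mini_jam2 in the frame of jam_stand_tube2 below 0.005 m))); the robot touches nothing.
It fails at once if the twine is pushed more than 40 mm from its place (distance of twine from where it was at the start of the episode above 0.04 m).
It fails at once if the tin is pushed more than 40 mm from its place (distance of tin from where it was at the start of the episode above 0.04 m).
It fails at once if the stamp is pushed more than 40 mm from its place (distance of stamp from where it was at the start of the episode above 0.04 m).
Of mini_honey0, mini_honey1, mini_honey2, mini_jam0, mini_jam1, mini_jam2 only 3 to 5 are there at a start; the rules pass over those that are not, and their reading is None.
At some moment in a run one of mini_honey0, mini_honey1, mini_honey2, mini_jam0, mini_jam1, mini_jam2 may be knocked a few centimetres aside while the robot is not near it.
It also fails if it takes over 210 s, if anything falls off the work surface, if the arm or the gripper's body presses on something with over 40 N, if the wrist force passes 120 N, or if a joint passes its speed limit or range.

### The arm

A 6-joint arm with a two-finger parallel gripper is mounted at the origin on the work surface. World frame = base frame: x ahead of the robot, y to its left, z up, the work surface at z = 0. Lengths are in m, angles in degrees, forces in N, time in s.
With the tool pointing down it reaches from about 0.375 to 0.9 m from the base axis. Payload 3.1 kg.
Tool frame: the origin (TCP) lies at the very end of the fingers, on their centre line; the grasp point (between the pads) lies 19 mm behind it; z points along the fingers, y is the line along which they close (so a half turn about z gives the same grasp; the last joint's range is limited). The gripper opens to 87 mm and grips with 3 to 60 N. Pads are 19 mm wide; open, the fingers measure 117 mm over their backs; the gripper's body (75 mm by 190 mm) begins 51 mm behind the grasp point.
Start: joints at [61.793, 30.224, 82.088, -0, 67.689, -10.227], TCP at [0.193, 0.594, 0.223] pointing down, gripper open.
Joint ranges: [-176.69, 176.69], [-43.24, 126.21], [12.49, 139.97], [-82, 262], [0, 151.66], [-163.58, 163.58]. Speed limits (degrees/s): [159.86, 159.86, 180, 180, 180, 180].

### API

Orientations are given as a 3x3 rotation matrix whose columns are the frame's x, y, z axes.
In Python, from rig import readout, cams, bot gives the robot as it stands.
- The arm moves only by the shell command python3 -m inch 'ROWS'. ROWS is JSON, a list of rows, each a list of 5 numbers: the shift along the world's x, y, z in cm, then the turn about the world's z in degrees, then the finger opening in cm, from 0 to 8.7. In form: [[dx, dy, dz, twist, fingers], ...]. A call has 1 to 10 rows; each row is the pose to reach, as a shift and turn from the pose commanded when the call began; what a row does not reach only later rows make up. A row lasts 1/12 s, in which the tool goes at most 41.7 mm and 7.16 degrees, less where a joint would pass 70% of its speed; a pose out of reach is approached as far as the arm can. A call with a gripper value outside its range is refused whole. The fingers move at their own pace and stop on an object; the grip force is fixed at half the most. Time passes only in rows, so rows that repeat a pose let the fingers close. It gives the time, the measured TCP pose, the force, the opening and the grip force at its end, in the units of the state.
- readout.read_state(): the state, without advancing time (a new reading comes with each control period).
- cams.capture(name): name is "scene" or "side" or "wrist"; returns a dict with "image" (384x512x3 uint8, blue, green, red), "intrinsics" (3x3 intrinsics, pixels), "xyz" and "rotation" of the camera in the world; the wrist camera has in their place "tool_from_camera" (4x4, takes a point from camera to tool coordinates, whose origin is the TCP and whose axes are the flange's). Camera axes: x right, y down, z forward; pixel columns grow to the right and rows downward; lengths in m; the calibration is good to about 2 mm. A picture is of the moment at which its call begins: read the wrist's pose just before it. There is no depth.
- bot.hand_in(): hands the job in; it is judged then, once.
The state is a dict: "time_s": time; "joint_positions": joint angles; "qvel": joint speeds; "tau": joint torques, N m; "position": TCP position; "tcp_rot": TCP orientation; "force": force on the tool from outside, world axes, zero at the start; "moment": the same for the moment, N m; "opening": opening from 0.0 (shut) to 1.0 (fully open); "grasp_force": force on a finger pad.
Only numpy, scipy, OpenCV 4.12 (cv2) and the standard library are available. Lean on these libraries where they do the work, as an engineer would, in place of code of your own. Each camera call takes 0.05 s, during which the arm holds its last target. There are 200 camera calls.

## Working session

There is one attempt and no reset: what is moved stays moved. The work goes in short steps, Python scripts to look and compute and a shell command to move; the robot and the scene stay as the last step left them, time stands still between calls to the robot, and variables do not carry over. Pictures are saved under pics/ and viewed, at most 14 in all, crops included, and the job is handed in when it is done.

```bash
mkdir -p pics; ls
cat > h.py <<'E'
import numpy as np, cv2
from rig import readout, cams, bot
def snap(n, f=None):
    s=readout.read_state(); c=cams.capture(n)
    K=np.array(c["intrinsics"])
    if n=="wrist":
        T=np.array(c["tool_from_camera"]); R0=np.array(s["tcp_rot"]); p0=np.array(s["position"])
        R=R0@T[:3,:3]; p=R0@T[:3,3]+p0
    else: R=np.array(c["rotation"]); p=np.array(c["xyz"])
    if f: cv2.imwrite("pics/"+f,c["image"])
    return c["image"],K,R,p
def ray(cam,uv,z):
    _,K,R,p=cam; d=R@np.linalg.inv(K)@np.array([uv[0],uv[1],1.]); return (p+d*(z-p[2])/d[2])
def proj(cam,P):
    _,K,R,p=cam; q=K@(R.T@(np.array(P)-p)); return q[:2]/q[2]
E
python3 - <<'E'
from h import *
for n in("scene","side","wrist"):
    c=snap(n,n+"0.png"); print(n,c[3],c[2][:,2].round(2),c[1][0,0])
s=readout.read_state();print(s["position"],np.round(s["tcp_rot"],3),s["time_s"])
E
```

```text
pics
scene [1.21022757 0.30651191 0.82337075] [-0.59 -0.29 -0.75] 386.0336519173129
side [0.56317218 0.73052609 0.801881  ] [ 0.04 -0.68 -0.73] 398.6358069212675
wrist [0.12851115 0.61361214 0.38387828] [ 0.24 -0.08 -0.97] 280.34987190415785
[0.19263236 0.59397544 0.22177387] [[-0.951  0.309 -0.001]
 [ 0.309  0.951 -0.001]
 [ 0.    -0.002 -1.   ]] 0.15
```

View pics/scene0.png

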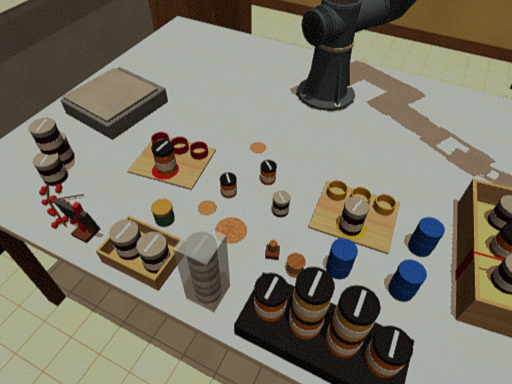

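View pics/side0.png

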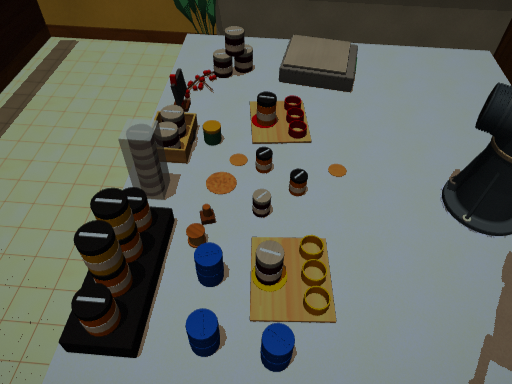

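The scene shows the jam stand (crimson rings) at scene ~(172,160) and the honey stand at ~(355,212). The large honey jar is on crimson and the large jam jar on gold. There are three minis: honey at (229,178) and (268,164), and jam at (281,197). The cork mat is at (231,230) and the stamp at (272,248).

Run:
```python
from h import *
a=snap("scene");b=snap("side")
pts={"mh_a":((229,178),(264,153),.062),"mh_b":((268,164),(298,175),.062),"mj":((281,197),(261,195),.062),"mat":((231,230),(222,183),.001),
"HON":((163,145),(266,99),.09),"JAM":((356,200),(269,249),.09),"stamp":((272,242),(207,208),.05),"tw":((295,258),(196,229),.04),"tin":((162,203),(212,125),.057),
"g0":((337,187),(311,242),.036),"g1":((360,194),(314,267),.036),"g2":((384,203),(317,295),.036),"c0":((161,138),(292,102),.036),"c1":((180,144),(296,115),.036),"c2":((199,149),(298,129),.036)}
for k,(u,v,z) in pts.items(): print(k,ray(a,u,z)[:2].round(3),ray(b,v,z)[:2].round(3))
```

```text
mh_a [ 0.591 -0.073] [ 0.59  -0.072]
mh_b [ 0.493 -0.002] [0.497 0.003]
mj [0.588 0.081] [0.588 0.081]
mat [ 0.703 -0.007] [ 0.699 -0.006]
HON [ 0.587 -0.288] [ 0.599 -0.283]
JAM [0.534 0.26 ] [0.559 0.256]
stamp [0.719 0.116] [0.716 0.125]
tw [0.729 0.181] [0.733 0.182]
tin [ 0.744 -0.186] [ 0.751 -0.183]
g0 [0.463 0.196] [0.463 0.192]
g1 [0.459 0.26 ] [0.457 0.258]
g2 [0.46  0.326] [0.453 0.325]
c0 [ 0.517 -0.357] [ 0.516 -0.352]
c1 [ 0.513 -0.289] [ 0.503 -0.284]
c2 [ 0.506 -0.225] [ 0.496 -0.216]
```

```bash
python3 -m inch '[[25,-33,3,18,8.7],[25,-33,3,18,8.7],[25,-33,3,18,8.7],[25,-33,3,18,8.7],[25,-33,3,18,8.7],[25,-33,3,18,8.7],[25,-33,3,18,8.7],[25,-33,3,18,8.7],[25,-33,3,18,8.7],[25,-33,3,18,8.7]]'
python3 -m inch '[[0,0,0,0,8.7],[0,0,0,0,8.7],[0,0,0,0,8.7],[0,0,0,0,8.7]]'
python3 -c "
from h import *
c=snap('wrist','w1.png');print(c[3])"
```

```text
time_s: 1.08
position: [0.4428, 0.2639, 0.2527]
tcp_rot: [[-1.0, -0.0, 0.0], [-0.0, 1.0, 0.0], [-0.0, 0.0, -1.0]]
force: [0.5, 0.5, -1.1]
opening: 0.997
grasp_force: 0.0
time_s: 1.42
position: [0.4408, 0.2665, 0.2522]
tcp_rot: [[-1.0, -0.002, -0.001], [-0.002, 1.0, 0.0], [0.001, 0.0, -1.0]]
force: [-0.4, 0.1, -0.7]
opening: 0.998
grasp_force: 0.0
[0.37344258 0.26472453 0.41444956]
```

View pics/w1.png

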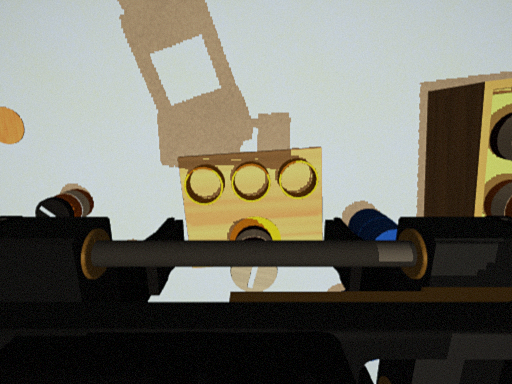

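Rings are at (206,183), (251,181) and (297,178), the minis' honey jar is at the left and the large jam jar is partly behind the gripper bar. Next I'll fit the rings.

```bash
cat >> h.py <<'E'
def rings(cam,guess,z,kind,w=34,rot=None):
    img=cam[0]; hsv=cv2.cvtColor(img,cv2.COLOR_BGR2HSV); H,S,V=cv2.split(hsv)
    if kind=="gold": m=(H>20)&(H<34)&(S>175)
    elif kind=="crim": m=((H<8)|(H>170))&(S>150)&(V>50)
    out=[]
    for g in guess:
        u,v=map(int,g); sub=np.zeros(m.shape,np.uint8); sub[v-w:v+w,u-w:u+w]=m[v-w:v+w,u-w:u+w]*255
        cs,_=cv2.findContours(sub,cv2.RETR_EXTERNAL,cv2.CHAIN_APPROX_NONE)
        c=cv2.convexHull(max(cs,key=lambda c:len(cv2.convexHull(c)) and cv2.contourArea(cv2.convexHull(c))))
        P=np.array([ray(cam,p[0],z)[:2] for p in c],np.float32)
        (x,y),r=cv2.minEnclosingCircle(P); out.append((x,y,r)); print("ring",np.round([x,y,r],4),"n",len(c))
    return out
E
python3 - <<'E'
from h import *
c=snap("wrist")
hsv=cv2.cvtColor(c[0],cv2.COLOR_BGR2HSV)
print(hsv[195:206,251],hsv[210,220:224],hsv[181,251])
rings(c,[(206,183),(251,181),(297,178)],.036,"gold",24)
E
```

```text
[[ 15 159 101]
 [ 17 247  65]
 [ 14 251  71]
 [ 13 240  70]
 [ 18 248  70]
 [ 27 225 160]
 [ 28 216 203]
 [ 25 162 201]
 [ 22 130 200]
 [ 23 132 199]
 [ 24 126 204]] [[ 21 128 207]
 [ 21 129 203]
 [ 21 133 204]
 [ 21 133 203]] [ 25 122 203]
ring [0.4611 0.1959 0.0278] n 20
ring [0.4566 0.2609 0.0274] n 18
ring [0.452  0.3266 0.0276] n 21
```

```bash
python3 -m inch '[[5,-27,0,0,8.7],[5,-27,0,0,8.7],[5,-27,0,0,8.7],[5,-27,0,0,8.7],[5,-27,0,0,8.7],[5,-27,0,0,8.7],[5,-27,0,0,8.7],[5,-27,0,0,8.7],[5,-27,0,0,8.7]]' | head -2
python3 -c "
from h import *
c=snap('wrist','w2.png');print(c[3])"
python3 -m inch '[[0,-27,0,0,8.7],[0,-27,0,0,8.7],[0,-27,0,0,8.7],[0,-27,0,0,8.7],[0,-27,0,0,8.7],[0,-27,0,0,8.7],[0,-27,0,0,8.7],[0,-27,0,0,8.7],[0,-27,0,0,8.7]]' | head -2
python3 -c "
from h import *
c=snap('wrist','w3.png');print(c[3])
a=cv2.imread('pics/w2.png')[60:260];b=c[0][60:260];cv2.imwrite('pics/w23.png',np.vstack([a,b]))"
```

```text
time_s: 2.27
position: [0.492, -0.0043, 0.2523]
[ 0.42450816 -0.00596449  0.41449617]
time_s: 3.07
position: [0.4923, -0.2729, 0.252]
[ 0.42485701 -0.27492045  0.4141991 ]
```

View pics/w23.png

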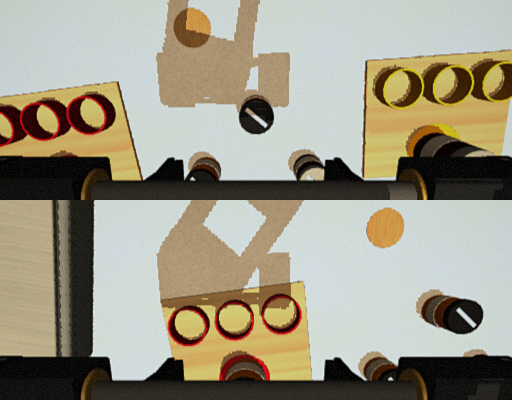

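Top: a mini honey lid at w2 (256,177). Bottom: crimson rings at w3 (189,185), (235,180) and (281,174).

Run:
```python
from h import *
c=snap("wrist")
rings(c,[(189,185),(235,180),(281,174)],.036,"crim",25)
hsv=cv2.cvtColor(c[0],cv2.COLOR_BGR2HSV)
a=cv2.imread("pics/w2.png"); c2=(a,c[1],c[2],np.array([.42450816,-.00596449,.41449617]))
m=(a.max(2)<75).astype(np.uint8)*255; m2=np.zeros_like(m); m2[150:202,230:282]=m[150:202,230:282]
cs,_=cv2.findContours(m2,cv2.RETR_EXTERNAL,cv2.CHAIN_APPROX_NONE); k=max(cs,key=cv2.contourArea)
P=np.array([ray(c2,p[0],.062)[:2] for p in k],np.float32); print(cv2.minEnclosingCircle(P), P.min(0),P.max(0))
```

```text
ring [ 0.5142 -0.3656  0.0277] n 24
ring [ 0.5055 -0.301   0.0275] n 26
ring [ 0.496  -0.236   0.0281] n 23
((0.4929763972759247, -0.002107022562995553), 0.023126117885112762) [ 0.4700393  -0.02341452] [0.5155357 0.0201784]
```

Run:
```python
from h import *
R=[(.5142,-.3656),(.5055,-.301),(.496,-.236)];G=[(.4611,.1959),(.4566,.2609),(.452,.3266)]
ims=[]
for n in("scene","side"):
    c=snap(n); im=cv2.resize(c[0],None,fx=4,fy=4,interpolation=cv2.INTER_CUBIC)
    for P,x0 in((R,0),(G,1)):
        q=[proj(c,(*p,.036)) for p in P]; print(n,np.round(q,1).tolist())
        for p in P:
            cir=np.array([proj(c,(p[0]+.0275*np.cos(t),p[1]+.0275*np.sin(t),.036)) for t in np.linspace(0,6.3,40)])*4+1.5
            cv2.polylines(im,[np.round(cir).astype(int)],True,(0,255,0),1)
        u,v=np.array(q[1])*4; u,v=int(u),int(v); ims.append(im[v-130:v+150,u-190:u+190])
cv2.imwrite("pics/chk.png",np.vstack([np.hstack(ims[:2]),np.hstack(ims[2:])]))
```

```text
scene [[159.1, 136.6], [178.1, 141.3], [197.7, 146.0]]
scene [[337.3, 186.6], [360.6, 193.6], [385.0, 200.9]]
side [[292.7, 99.6], [295.1, 111.7], [298.0, 124.9]]
side [[311.9, 243.5], [314.4, 268.3], [317.3, 295.9]]
```

View pics/chk.png

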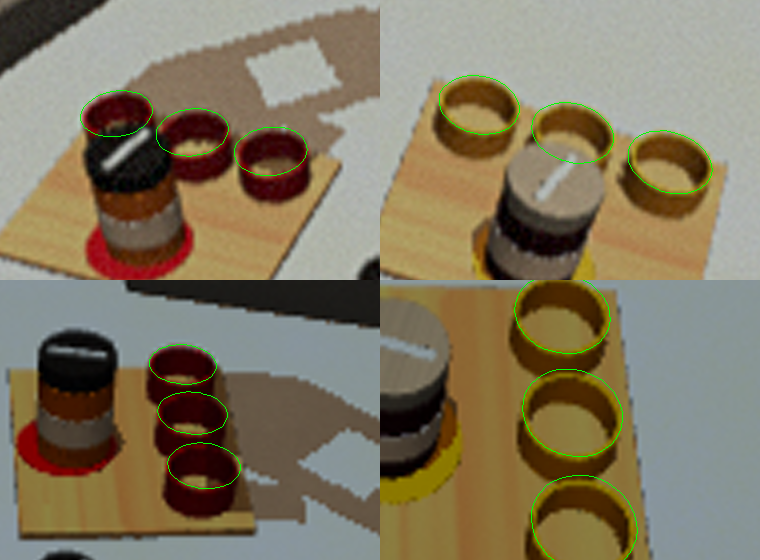

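The wrist ring points project onto the rims in both views to within about a pixel. Next I'll grasp mini b with the fingers along x, which also calibrates the camera bias.

```bash
python3 -m inch '[[0.1,27.1,-10,-45,7],[0.1,27.1,-10,-86,7],[0.1,27.1,-10,-86,7],[0.1,27.1,-10,-86,7],[0.1,27.1,-10,-86,7],[0.1,27.1,-10,-86,7],[0.1,27.1,-10,-86,7],[0.1,27.1,-10,-86,7],[0.1,27.1,-10,-86,7],[0.1,27.1,-10,-86,7]]' | head -2
python3 -m inch '[[0,0,0,0,7],[0,0,0,0,7],[0,0,0,0,7],[0,0,0,0,7],[0,0,0,0,7]]'
```

```text
time_s: 4.1
position: [0.4919, -0.0003, 0.1523]
time_s: 4.52
position: [0.493, -0.0034, 0.1526]
tcp_rot: [[-0.359, 0.933, 0.0], [0.933, 0.359, -0.0], [-0.0, 0.0, -1.0]]
force: [0.4, 0.2, 0.5]
opening: 0.804
grasp_force: 0.0
```

```bash
python3 -m inch '[[0,0.1,-2,-7,7],[0,0.1,-4,-14,7],[0,0.1,-7,-17,7],[0,0.1,-10,-17,7],[0,0.1,-11.9,-17,7],[0,0.1,-11.9,-17,7],[0,0.1,-11.9,-17,4.3],[0,0.1,-11.9,-17,4.3],[0,0.1,-11.9,-17,4.3],[0,0.1,-11.9,-17,4.3]]'
python3 -m inch '[[0,0,0,0,4.3],[0,0,0,0,4.3],[0,0,0,0,4.3],[0,0,0,0,4.3],[0,0,0,0,7],[0,0,0,0,7],[0,0,0,0,7],[0,0,0,0,7]]'
```

```text
time_s: 5.35
position: [0.494, -0.0026, 0.0348]
tcp_rot: [[-0.069, 0.998, 0.003], [0.998, 0.069, -0.001], [-0.001, 0.003, -1.0]]
force: [-0.3, 0.5, 0.7]
opening: 0.586
grasp_force: 0.0
time_s: 6.02
position: [0.4925, -0.0022, 0.0333]
tcp_rot: [[-0.069, 0.998, -0.001], [0.998, 0.069, 0.0], [0.0, -0.001, -1.0]]
force: [-0.8, -0.2, -0.3]
opening: 0.728
grasp_force: 0.0
```

```bash
python3 -m inch '[[0,-0.2,4,0,7],[0,-0.2,8,0,7],[0,-0.2,12,7,7],[0,-0.2,16,14,7],[0,-0.2,20,21,7],[0,-0.2,21.9,28,7],[0,-0.2,21.9,35,7],[0,-0.2,21.9,42,7],[0,-0.2,21.9,49,7],[0,-0.2,21.9,56,7]]' |head -2
python3 -m inch '[[0,0,0,7,7],[0,0,0,14,7],[0,0,0,21,7],[0,0,0,28,7],[0,0,0,30,7],[0,0,0,30,7],[0,0,0,30,7],[0,0,0,30,7]]'|head -3
cat >> h.py <<'E'
def lid(cam,uv,z,w=26,black=True):
    a=cam[0]; u,v=map(int,uv); hs=cv2.cvtColor(a,cv2.COLOR_BGR2HSV)
    m=(a.max(2)<75) if black else (hs[...,1]<60)&(a.max(2)<190)
    m2=np.zeros(m.shape,np.uint8); m2[v-w:v+w,u-w:u+w]=m[v-w:v+w,u-w:u+w]*255
    cs,_=cv2.findContours(m2,cv2.RETR_EXTERNAL,cv2.CHAIN_APPROX_NONE); k=max(cs,key=cv2.contourArea)
    P=np.array([ray(cam,p[0],z)[:2] for p in k],np.float32); r=cv2.minEnclosingCircle(P); print("lid",np.round([*r[0],r[1]],4),((P.min(0)+P.max(0))/2).round(4)); return r
E
python3 -c "
from h import *
c=snap('wrist','w4.png');print(c[3]); print(readout.read_state()['position']); print(proj(c,(.4925,-.0022,.062)));lid(c,proj(c,(.4925,-.0022,.062)),.062)"
```

```text
time_s: 6.85
position: [0.4924, -0.0042, 0.2524]
time_s: 7.52
position: [0.4927, -0.0043, 0.2522]
tcp_rot: [[-1.0, 0.002, -0.001], [0.002, 1.0, 0.0], [0.001, 0.0, -1.0]]
[ 0.42525391 -0.00583902  0.41443469]
[ 0.4927426  -0.00426389  0.2522784 ]
[256.23706122 174.85682066]
lid [ 0.4934 -0.003   0.0232] [ 0.4937 -0.0025]
```

```bash
python3 -m inch '[[0,0.15,-4,-7,7],[0,0.15,-8,-14,7],[0,0.15,-10,-21,7],[0,0.15,-10,-28,7],[0,0.15,-10,-35,7],[0,0.15,-10,-42,7],[0,0.15,-10,-49,7],[0,0.15,-10,-56,7],[0,0.15,-10,-63,7],[0,0.15,-10,-70,7]]' |head -2
python3 -m inch '[[0,0,-3,-7,7],[0,0,-6,-14,7],[0,0,-9,-16,7],[0,0,-11.9,-16,7],[0,0,-11.9,-16,7],[0,0,-11.9,-16,4],[0,0,-11.9,-16,4],[0,0,-11.9,-16,4],[0,0,-11.9,-16,4],[0,0,-11.9,-16,4]]' |tail -3
python3 -m inch '[[0,0,0,0,4],[0,0,0,0,4],[0,0,0,0,4],[0,0,0,0,4],[0,0,0,0,4]]'
```

```text
time_s: 8.4
position: [0.4931, -0.0028, 0.1524]
force: [0.9, -0.1, 2.5]
opening: 0.519
grasp_force: 17.6
time_s: 9.65
position: [0.4942, -0.003, 0.0349]
tcp_rot: [[-0.069, 0.998, 0.003], [0.998, 0.069, -0.001], [-0.001, 0.003, -1.0]]
force: [0.6, 0.4, 8.0]
opening: 0.516
grasp_force: 30.0
```

```bash
python3 -m inch '[[0,0,4,0,4],[0,0,8,0,4],[-0.5,4,10,0,4],[-1,8,10,0,4],[-1.5,12,10,0,4],[-2,16,10,0,4],[-2.5,20,10,0,4],[-3,24,10,0,4],[-3.5,28,10,0,4],[-4.1,32,10,0,4]]' |head -2
python3 -m inch '[[0,0.9,0,0,4],[0,0.9,0,0,4],[0,0.9,-2,0,4],[0,0.9,-4,0,4],[0,0.9,-5,0,4],[0,0.9,-5,0,4],[0,0.9,-5,0,4]]'
python3 -c "
from h import *
s=readout.read_state();print(s['position'],s['force'],s['opening']); 
for n in('scene','side'):
    c=snap(n); q=proj(c,(.452,.3266,.06)); u,v=map(int,q); cv2.imwrite('pics/t_'+n+'.png',cv2.resize(c[0][v-45:v+45,u-50:u+50],None,fx=4,fy=4))
cv2.imwrite('pics/t1.png',np.hstack([cv2.imread('pics/t_scene.png'),cv2.imread('pics/t_side.png')]))
"
```

```text
time_s: 10.48
position: [0.4511, 0.319, 0.1338]
time_s: 11.07
position: [0.4519, 0.3248, 0.0831]
tcp_rot: [[-0.068, 0.998, -0.002], [0.998, 0.068, -0.001], [-0.001, -0.002, -1.0]]
force: [0.8, 0.1, -0.8]
opening: 0.514
grasp_force: 30.0
[0.45185108 0.32480165 0.08310582] [ 0.76362076  0.10574103 -0.84508218] 0.5136887509936839
```

View pics/t1.png

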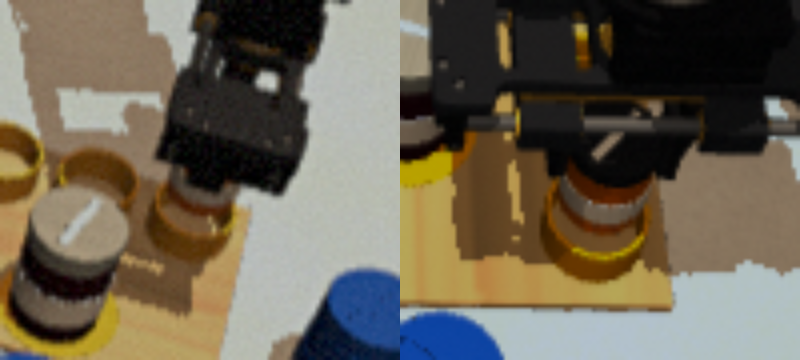

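```bash
python3 -m inch '[[0,0,-0.5,0,4],[0,0,-1,0,4],[0,0,-1.3,0,4],[0,0,-1.6,0,4],[0,0,-1.9,0,4],[0,0,-2.2,0,4]]'
```

```text
time_s: 11.67
position: [0.4519, 0.3262, 0.0611]
tcp_rot: [[-0.069, 0.998, -0.0], [0.998, 0.069, -0.0], [-0.0, -0.0, -1.0]]
force: [0.2, -0.2, -1.4]
opening: 0.52
grasp_force: 30.0
```

```bash
python3 -m inch '[[0,0,-0.6,0,4],[0,0,-1.2,0,4],[0,0,-1.6,0,4],[0,0,-1.9,0,4],[0,0,-1.9,0,4]]' | tail -5
python3 -m inch '[[0,0,0,0,6.2],[0,0,0,0,6.2],[0,0,0,0,6.2],[0,0,0,0,6.2],[0,0,2,0,6.2],[0,0,5,0,6.2],[0,0,8,0,6.2],[0,0,12,0,6.2],[0,0,16,0,6.2],[0,0,18,0,6.2]]'
```

```text
position: [0.4516, 0.3263, 0.0429]
tcp_rot: [[-0.069, 0.998, -0.001], [0.998, 0.069, 0.0], [0.0, -0.001, -1.0]]
force: [-1.5, 0.3, 5.2]
opening: 0.513
grasp_force: 30.0
time_s: 12.92
position: [0.4539, 0.3271, 0.2271]
tcp_rot: [[-0.069, 0.998, 0.007], [0.998, 0.069, 0.003], [0.003, 0.007, -1.0]]
force: [0.4, 1.1, 0.3]
opening: 0.714
grasp_force: 0.0
```

```bash
python3 -m inch '[[13.8,-32.2,3,7,7],[13.8,-32.2,3,14,7],[13.8,-32.2,3,21,7],[13.8,-32.2,3,28,7],[13.8,-32.2,3,35,7],[13.8,-32.2,3,42,7],[13.8,-32.2,3,49,7],[13.8,-32.2,3,56,7],[13.8,-32.2,3,63,7],[13.8,-32.2,3,70,7]]' |head -2
python3 -m inch '[[0,0,0,7,7],[0,0,0,14,7],[0,0,0,16,7],[0,0,0,16,7],[0,0,0,16,7],[0,0,0,16,7]]'|head -3
python3 -c "
from h import *
c=snap('wrist','w5.png'); print(readout.read_state()['position']); 
for p,b in(((.59,-.072),1),((.588,.081),0)):
    q=proj(c,(*p,.062));print(q);lid(c,q,.062,28,b)"
```

```text
time_s: 13.75
position: [0.5939, -0.0031, 0.2531]
time_s: 14.25
position: [0.5898, 0.0042, 0.2523]
tcp_rot: [[-0.999, 0.053, -0.0], [0.053, 0.999, 0.0], [0.0, -0.0, -1.0]]
[0.58986755 0.00434001 0.25234013]
[195.16554631 178.03894303]
lid [ 0.5887 -0.0768  0.0246] [ 0.5895 -0.0771]
[314.77975575 170.37777103]
lid [0.567  0.0881 0.0085] [0.567  0.0881]
```

View pics/w5.png

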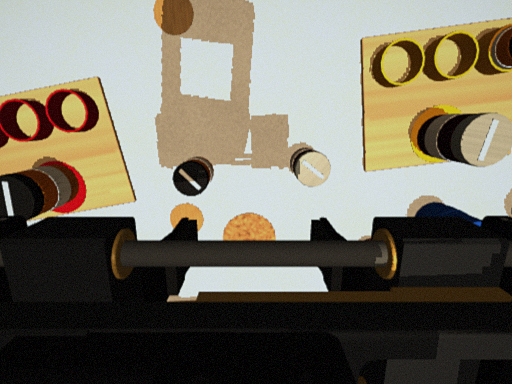

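Lids: black at about (192,176), silver at about (313,168), and the cork mat at about (249,228). I'll refine the lid centres with Hough circles.

Run:
```python
from h import *
c=snap('wrist'); g=cv2.cvtColor(cv2.imread('pics/w5.png'),cv2.COLOR_BGR2GRAY)
for u,v in((192,176),(313,168)):
    s=cv2.resize(g[v-32:v+32,u-32:u+32],None,fx=4,fy=4,interpolation=cv2.INTER_CUBIC)
    k=cv2.HoughCircles(s,cv2.HOUGH_GRADIENT,1.5,200,param1=80,param2=20,minRadius=64,maxRadius=84)[0][0]
    q=(u-32+k[0]/4,v-32+k[1]/4); print(q,k[2]/4,ray(c,q,.062))
q=proj(c,(.59,-.072,.062));lid(c,q,.062,22,True)
```

```text
(np.float32(190.5625), np.float32(178.3125)) 17.4625 [ 0.59013805 -0.07783657  0.062     ]
(np.float32(312.3125), np.float32(168.4375)) 18.2875 [0.58537832 0.07797689 0.062     ]
lid [ 0.5898 -0.0762  0.0247] [ 0.5895 -0.0769]
```

```bash
python3 -m inch '[[0,-4,-4,3,7],[0,-8.1,-6,3,7],[0,-8.1,-6,3,7],[0,-8.1,-10,3,7],[0,-8.1,-14,3,7],[0,-8.1,-18,3,7],[0,-8.1,-21.8,3,7],[0,-8.1,-21.8,3,4],[0,-8.1,-21.8,3,4],[0,-8.1,-21.8,3,4]]' |head -2
python3 -m inch '[[0,0,0,0,4],[0,0,0,0,4],[0,0,0,0,4],[0,0,0,0,4],[0,0,0,0,4],[0,0,0,0,4]]' 
python3 -m inch '[[0,0,0,0,7],[0,0,0,0,7],[0,0,0,0,7],[0,0,0,0,7],[0,0,4,0,7],[0,0,8,0,7],[0,0,8,0,7],[0,0,8,0,7]]'
python3 -c "
from h import *
c=snap('wrist'); p=readout.read_state()['position'];print(p)
q=proj(c,(.59,-.077,.062));print(q);lid(c,q,.062,50)"
```

```text
time_s: 15.18
position: [0.5914, -0.0772, 0.0361]
time_s: 15.68
position: [0.5924, -0.0776, 0.0378]
tcp_rot: [[-1.0, -0.001, 0.006], [-0.001, 1.0, -0.002], [-0.006, -0.002, -1.0]]
force: [-0.2, -1.5, 8.4]
opening: 0.518
grasp_force: 30.0
time_s: 16.35
position: [0.5917, -0.0773, 0.1168]
tcp_rot: [[-1.0, -0.001, 0.005], [-0.001, 1.0, -0.002], [-0.005, -0.002, -1.0]]
force: [-0.1, -0.3, -0.5]
opening: 0.803
grasp_force: 0.0
[ 0.59016901 -0.0768215   0.11513596]
[255.85040059 204.05508817]
lid [ 0.5884 -0.0797  0.0239] [ 0.5881 -0.0793]
```

```bash
python3 -m inch '[[0,0,4,0,7],[0,0,8,0,7],[0,0,12,0,7],[0,0,13.7,0,7],[0,0,13.7,0,7],[0,0,13.7,0,7],[0,0,13.7,0,7],[0,0,13.7,0,7]]' | head -2
python3 -c "
from h import *
c=snap('wrist'); p=readout.read_state()['position'];print(p)
q=proj(c,(.59,-.077,.062));print(q);lid(c,q,.062,24)"
```

```text
time_s: 17.07
position: [0.5883, -0.0763, 0.2486]
[ 0.58850895 -0.0764026   0.24877627]
[253.83505222 177.59493308]
lid [ 0.5891 -0.0792  0.023 ] [ 0.5889 -0.0793]
```

```bash
python3 -m inch '[[0,0,-4,-7,7],[0,0,-8,-14,7],[0,0,-10,-21,7],[0,0,-10,-28,7],[0,0,-10,-35,7],[0,0,-10,-42,7],[0,0,-10,-49,7],[0,0,-10,-56,7],[0,0,-10,-63,7],[0,0,-10,-70,7]]' |head -2
python3 -m inch '[[0,0,-3,-7,7],[0,0,-6,-14,7],[0,0,-9,-16,7],[0,0,-11.7,-16,7],[0,0,-11.7,-16,7],[0,0,-11.7,-16,7],[0,0,-11.7,-16,4],[0,0,-11.7,-16,4],[0,0,-11.7,-16,4],[0,0,-11.7,-16,4]]' |head -2
python3 -m inch '[[0,0,0,0,4],[0,0,0,0,4],[0,0,0,0,4],[0,0,0,0,4],[0,0,0,0,4],[0,0,0,0,4]]'
```

```text
time_s: 17.95
position: [0.589, -0.0765, 0.1497]
time_s: 18.78
position: [0.591, -0.0771, 0.0361]
time_s: 19.28
position: [0.5905, -0.077, 0.0356]
tcp_rot: [[-0.07, 0.998, 0.002], [0.998, 0.07, -0.001], [-0.001, 0.001, -1.0]]
force: [-0.8, -0.8, 6.6]
opening: 0.515
grasp_force: 30.0
```

```bash
python3 -m inch '[[0,0,4,0,4],[0,0,8,0,4],[-1,2,10,0,4],[-2.7,6,10,0,4],[-4.4,9.5,10,0,4],[-6.1,13,10,0,4],[-7.8,16.5,10,0,4],[-9.5,20,10,0,4],[-11.2,23.7,10,0,4],[-12.9,27.5,10,0,4]]' |head -2
python3 -m inch '[[0,0,0,0,4],[0,0,-2,0,4],[0,0,-4,0,4],[0,0,-5,0,4],[0,0,-5,0,4],[0,0,-5,0,4],[0,0,-5,0,4],[0,0,-5,0,4]]'
```

```text
time_s: 20.12
position: [0.4597, 0.1995, 0.1345]
time_s: 20.78
position: [0.4618, 0.198, 0.0852]
tcp_rot: [[-0.07, 0.998, 0.002], [0.998, 0.07, 0.0], [0.0, 0.002, -1.0]]
force: [0.4, 0.1, -1.4]
opening: 0.51
grasp_force: 30.0
```

```bash
python3 -m inch '[[-0.1,0,-0.6,0,4],[-0.1,0,-1.2,0,4],[-0.1,0,-1.6,0,4],[-0.1,0,-1.9,0,4],[-0.1,0,-2.2,0,4],[-0.1,0,-2.5,0,4]]'
```

```text
time_s: 21.28
position: [0.4599, 0.1982, 0.059]
tcp_rot: [[-0.07, 0.998, -0.0], [0.998, 0.07, -0.0], [-0.0, -0.0, -1.0]]
force: [-0.9, -0.5, -1.7]
opening: 0.514
grasp_force: 30.0
```

In without force. Seat it and release.

```bash
python3 -m inch '[[0,0,-0.6,0,4],[0,0,-1.2,0,4],[0,0,-1.5,0,4],[0,0,-1.7,0,4],[0,0,-1.7,0,4]]' | tail -5
python3 -m inch '[[0,0,0,0,6.2],[0,0,0,0,6.2],[0,0,0,0,6.2],[0,0,0,0,6.2],[0,0,2,0,6.2],[0,0,5,0,6.2],[0,0,8,0,6.2],[0,0,12,0,6.2],[0,0,16,0,6.2],[0,0,20,0,6.2]]' | head -2
```

```text
position: [0.4595, 0.1985, 0.0436]
tcp_rot: [[-0.07, 0.998, -0.0], [0.998, 0.07, 0.0], [0.0, -0.0, -1.0]]
force: [-2.8, 0.8, 11.4]
opening: 0.512
grasp_force: 30.0
time_s: 22.53
position: [0.4594, 0.198, 0.2439]
```

```bash
python3 -m inch '[[12.7,-11.8,0.8,7,7],[12.7,-11.8,0.8,14,7],[12.7,-11.8,0.8,21,7],[12.7,-11.8,0.8,28,7],[12.7,-11.8,0.8,35,7],[12.7,-11.8,0.8,42,7],[12.7,-11.8,0.8,49,7],[12.7,-11.8,0.8,56,7],[12.7,-11.8,0.8,63,7],[12.7,-11.8,0.8,70,7]]' |head -2
python3 -m inch '[[0,0,0,7,7],[0,0,0,14,7],[0,0,0,16,7],[0,0,0,16,7],[0,0,0,16,7],[0,0,0,16,7],[0,0,0,16,7]]'|head -2
python3 - <<'E'
from h import *
c=snap('wrist','w6.png'); print(readout.read_state()['position']); g=cv2.cvtColor(c[0],cv2.COLOR_BGR2GRAY)
u,v=map(int,proj(c,(.587,.079,.062)))
s=cv2.resize(g[v-32:v+32,u-32:u+32],None,fx=4,fy=4,interpolation=cv2.INTER_CUBIC)
k=cv2.HoughCircles(s,cv2.HOUGH_GRADIENT,1.5,200,param1=80,param2=20,minRadius=64,maxRadius=84)[0][0]
q=(u-32+k[0]/4-.4,v-32+k[1]/4-.4); print((u,v),q,k[2]/4,ray(c,q,.062)); cv2.circle(s,(int(k[0]),int(k[1])),int(k[2]),255,1)
P=[proj(c,(x,y,.036)) for x,y in((.4611,.1959),(.452,.3266))]; print(P)
cv2.imwrite('pics/s6.png',np.hstack([s,g[20:276,200:512]]))
E
```

```text
time_s: 23.37
position: [0.5867, 0.08, 0.2497]
time_s: 23.95
position: [0.5869, 0.0802, 0.2503]
[0.58691323 0.08019872 0.25031564]
(253, 175) (np.float32(253.0375), np.float32(173.5375)) 18.2875 [0.58473924 0.0781218  0.062     ]
[array([347.44330322,  72.1618824 ]), array([453.38184575,  64.3722576 ])]
```

View pics/s6.png

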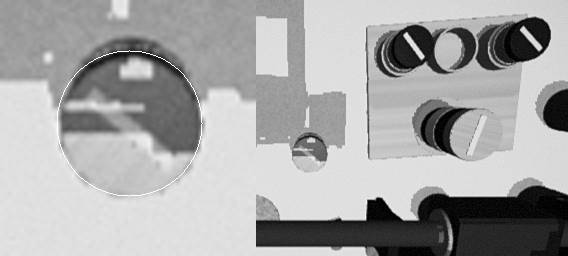

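The mini jam lid is centred as fitted, and both honey minis are seated in the golden outer tubes. Next I'll grasp the mini jam at stand yaw 8°.

```bash
python3 -m inch '[[-0.2,0,-4,-7,7],[-0.2,0,-8,-14,7],[-0.2,0,-10,-21,7],[-0.2,0,-10,-28,7],[-0.2,0,-10,-35,7],[-0.2,0,-10,-42,7],[-0.2,0,-10,-49,7],[-0.2,0,-10,-56,7],[-0.2,0,-10,-63,7],[-0.2,0,-10,-70,7]]' |head -2
python3 -m inch '[[0,0,-3,-7,7],[0,0,-6,-12,7],[0,0,-9,-12,7],[0,0,-11.6,-12,7],[0,0,-11.6,-12,7],[0,0,-11.6,-12,7],[0,0,-11.6,-12,4],[0,0,-11.6,-12,4],[0,0,-11.6,-12,4],[0,0,-11.6,-12,4]]' |head -2
python3 -m inch '[[0,0,0,0,4],[0,0,0,0,4],[0,0,0,0,4],[0,0,0,0,4],[0,0,0,0,4],[0,0,0,0,4]]'
```

```text
time_s: 24.83
position: [0.5851, 0.0802, 0.1505]
time_s: 25.67
position: [0.586, 0.0802, 0.0361]
time_s: 26.17
position: [0.5857, 0.0802, 0.0356]
tcp_rot: [[-0.14, 0.99, 0.002], [0.99, 0.14, -0.0], [-0.0, 0.002, -1.0]]
force: [0.0, 1.0, 6.2]
opening: 0.517
grasp_force: 30.0
```

```bash
python3 -m inch '[[0,0,4,0,4],[0,0,8,0,4],[-0.5,-3,10,0,4],[-1,-7,10,0,4],[-2.2,-11,10,0,4],[-3.4,-15,10,0,4],[-4.6,-19,10,0,4],[-5.8,-23,10,0,4],[-7,-27,10,0,4],[-8.9,-31.4,10,0,4]]' |head -2
python3 -m inch '[[0,0,0,0,4],[0,0,0,0,4],[0,0,-2,0,4],[0,0,-4,0,4],[0,0,-5,0,4],[0,0,-5,0,4],[0,0,-5,0,4],[0,0,-5,0,4],[0,0,-5,0,4],[0,0,-5,0,4]]'
```

```text
time_s: 27.0
position: [0.4984, -0.2298, 0.1345]
time_s: 27.83
position: [0.4993, -0.2278, 0.0854]
tcp_rot: [[-0.14, 0.99, 0.002], [0.99, 0.14, -0.001], [-0.001, 0.001, -1.0]]
force: [0.8, 0.9, -0.6]
opening: 0.515
grasp_force: 30.0
```

```bash
python3 -m inch '[[-0.3,-0.6,0,0,4],[-0.3,-0.6,0,0,4],[-0.3,-0.6,0,0,4],[-0.3,-0.6,0,0,4],[-0.3,-0.6,0,0,4],[-0.3,-0.6,0,0,4]]'
```

```text
time_s: 28.33
position: [0.4956, -0.2336, 0.0844]
tcp_rot: [[-0.14, 0.99, -0.0], [0.99, 0.14, 0.0], [0.0, -0.0, -1.0]]
force: [-0.4, 0.2, -1.6]
opening: 0.516
grasp_force: 30.0
```

```bash
python3 -m inch '[[0,0,-0.6,0,4],[0,0,-1.2,0,4],[0,0,-1.6,0,4],[0,0,-1.9,0,4],[0,0,-2.2,0,4],[0,0,-2.5,0,4],[0,0,-2.5,0,4]]'
```

```text
time_s: 28.92
position: [0.4953, -0.2334, 0.0587]
tcp_rot: [[-0.14, 0.99, -0.001], [0.99, 0.14, 0.001], [0.001, -0.001, -1.0]]
force: [-0.4, 0.2, -1.0]
opening: 0.515
grasp_force: 30.0
```

```bash
python3 -m inch '[[0,0,-0.6,0,4],[0,0,-1.2,0,4],[0,0,-1.5,0,4],[0,0,-1.7,0,4],[0,0,-1.7,0,4]]' | tail -5
python3 -m inch '[[0,0,0,0,6.2],[0,0,0,0,6.2],[0,0,0,0,6.2],[0,0,0,0,6.2],[0,0,2,0,6.2],[0,0,5,0,6.2],[0,0,8,0,6.2],[0,0,12,0,6.2],[0,0,16,0,6.2],[0,0,20,0,6.2]]' | head -2
python3 -m inch '[[3,-2,2,7,8.7],[6,-4,4,14,8.7],[10,-5,6,21,8.7],[10,-5,6,28,8.7],[10,-5,6,35,8.7],[10,-5,6,42,8.7],[10,-5,6,49,8.7],[10,-5,6,56,8.7],[10,-5,6,63,8.7],[10,-5,6,70,8.7]]' | head -2
python3 -m inch '[[0,0,0,7,8.7],[0,0,0,14,8.7],[0,0,0,20,8.7],[0,0,0,20,8.7],[0,0,0,20,8.7],[0,0,0,20,8.7],[0,0,0,20,8.7]]'
python3 -c "
from h import *
c=snap('wrist','w7.png')
q=proj(c,(.604,-.285,.098));print(q);lid(c,q,.098,44)"
```

```text
position: [0.4954, -0.2338, 0.0436]
tcp_rot: [[-0.14, 0.99, -0.0], [0.99, 0.14, -0.0], [-0.0, -0.0, -1.0]]
force: [-1.5, 0.3, 10.4]
opening: 0.518
grasp_force: 30.0
time_s: 30.17
position: [0.4951, -0.2332, 0.2438]
time_s: 31.0
position: [0.5954, -0.2834, 0.3017]
time_s: 31.58
position: [0.5956, -0.2836, 0.3022]
tcp_rot: [[-0.99, -0.138, -0.0], [-0.138, 0.99, 0.0], [0.0, 0.0, -1.0]]
force: [0.7, 0.7, 0.0]
opening: 0.999
grasp_force: 0.0
[252.67013461 179.1086811 ]
lid [ 0.5958 -0.2866  0.0304] [ 0.5957 -0.2861]
```

View pics/w7.png

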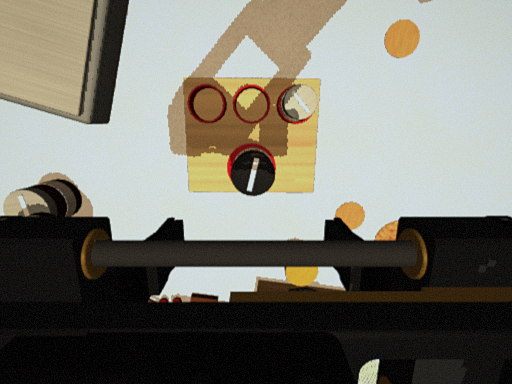

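```bash
python3 -m inch '[[0,0,-4,0,8.7],[0,0,-8,0,8.7],[0,0,-12,0,8.7],[0,0,-16,0,8.7],[0,0,-20,0,8.7],[0,0,-23,0,8.7],[0,0,-24.7,0,8.7],[0,0,-24.7,0,5],[0,0,-24.7,0,5],[0,0,-24.7,0,5]]' | head -2
python3 -m inch '[[0,0,0,0,5],[0,0,0,0,5],[0,0,0,0,5],[0,0,0,0,5],[0,0,0,0,5],[0,0,0,0,5]]'
python3 -m inch '[[0,0,3,0,5],[0,0,6,0,5],[0,0,9,0,5],[0,0,12,0,5],[0,0,12,0,5],[0,0,12,0,5]]'
python3 -c "
from h import *
c=snap('wrist'); c=snap('wrist'); d=snap('side','s8.png')
s=readout.read_state();print(s['position'])
m=cv2.cvtColor(d[0],cv2.COLOR_BGR2HSV); m=((m[...,0]<8)|(m[...,0]>170))&(m[...,1]>150)
q=proj(d,(.598,-.285,.008));print('disc guess px',q)
ys,xs=np.nonzero(m[int(q[1])-14:int(q[1])+14,int(q[0])-22:int(q[0])+20]); 
"
```

```text
time_s: 32.47
position: [0.5968, -0.2844, 0.0569]
time_s: 32.97
position: [0.5969, -0.2846, 0.0575]
tcp_rot: [[-0.99, -0.14, 0.003], [-0.14, 0.99, -0.002], [-0.003, -0.003, -1.0]]
force: [0.0, -1.2, 6.3]
opening: 0.671
grasp_force: 29.8
time_s: 33.47
position: [0.5962, -0.2839, 0.1769]
tcp_rot: [[-0.99, -0.14, 0.003], [-0.14, 0.99, -0.002], [-0.003, -0.002, -1.0]]
force: [0.0, 0.6, -4.3]
opening: 0.675
grasp_force: 29.9
[ 0.59386506 -0.28237669  0.17279187]
disc guess px [265.29902537 120.05639282]
```

```bash
python3 -m inch '[[1,3,0,0,5],[2.5,7,0,0,5],[4,11,0,0,5],[5.5,15,0,0,5],[7,18.5,0,0,5],[8.5,22,0,0,5],[9.5,25,0,0,5],[10.4,27.6,0,0,5],[10.4,27.6,0,0,5],[10.4,27.6,0,0,5]]' | head -2
python3 -m inch '[[0,0,-3,0,5],[0,0,-6,0,5],[0,0,-9,0,5],[0,0,-11,0,5],[0,0,-12,0,5],[0,0,-12.6,0,5],[0,0,-12.6,0,5],[0,0,-12.6,0,5]]'
python3 -c "
from h import *
d=snap('side','s9.png');e=snap('scene','c9.png')
for c in(d,e):
    img=c[0];hs=cv2.cvtColor(img,cv2.COLOR_BGR2HSV);m=(((hs[...,0]<8)|(hs[...,0]>170))&(hs[...,1]>150)&(hs[...,2]>110)).astype(np.uint8)*255
    u,v=map(int,proj(c,(.6,-.285,.008))); z=np.zeros_like(m); z[v-22:v+22,u-28:u+28]=m[v-22:v+22,u-28:u+28]
    cs,_=cv2.findContours(z,cv2.RETR_EXTERNAL,cv2.CHAIN_APPROX_NONE);k=max(cs,key=cv2.contourArea)
    P=np.array([ray(c,p[0],.008)[:2] for p in k],np.float32);print(cv2.minEnclosingCircle(P),(P.min(0)+P.max(0))/2)
"
```

```text
time_s: 34.45
position: [0.6983, -0.0053, 0.1724]
time_s: 35.12
position: [0.6999, -0.0089, 0.0498]
tcp_rot: [[-0.99, -0.139, 0.001], [-0.139, 0.99, -0.0], [-0.001, -0.001, -1.0]]
force: [0.2, 0.1, -2.7]
opening: 0.673
grasp_force: 30.1
((0.6031931638717651, -0.2866039276123047), 0.04007197171449661) [ 0.6027689  -0.28739536]
((0.6032971739768982, -0.2853202521800995), 0.0393790528178215) [ 0.6027286  -0.28564313]
```

```bash
python3 -m inch '[[0,0,-0.1,0,5],[0,0,-0.2,0,5],[0,0,-0.2,0,5],[0,0,-0.2,0,5]]' | sed -n 2,4p
python3 -m inch '[[0,0,0,0,8.7],[0,0,0,0,8.7],[0,0,0,0,8.7],[0,0,0,0,8.7],[0,0,0,0,8.7],[0,0,2,0,8.7],[0,0,5,0,8.7],[0,0,8,0,8.7],[0,0,12,0,8.7],[0,0,16,0,8.7]]' | head -2
```

```text
position: [0.7, -0.0083, 0.0491]
tcp_rot: [[-0.99, -0.14, 0.001], [-0.14, 0.99, -0.001], [-0.001, -0.001, -1.0]]
force: [-2.6, -0.5, 5.7]
time_s: 36.38
position: [0.6988, -0.0074, 0.2078]
```

```bash
python3 -m inch '[[-1,2,4,0,8.7],[-3,5,7,-4,8.7],[-5,8.5,9.4,-4,8.7],[-7,12,9.4,-4,8.7],[-9,16,9.4,-4,8.7],[-11,20,9.4,-4,8.7],[-13,24,9.4,-4,8.7],[-14.4,27.6,9.4,-4,8.7],[-14.4,27.6,9.4,-4,8.7],[-14.4,27.6,9.4,-4,8.7]]' | head -2
python3 -m inch '[[0,0,0,0,8.7],[0,0,0,0,8.7],[0,0,0,0,8.7],[0,0,0,0,8.7]]'
python3 - <<'E'
from h import *
c=snap('wrist','w8.png'); g=cv2.cvtColor(c[0],cv2.COLOR_BGR2GRAY)
u,v=map(int,proj(c,(.555,.27,.098)))
s=cv2.resize(g[v-44:v+44,u-44:u+44],None,fx=4,fy=4,interpolation=cv2.INTER_CUBIC)
k=cv2.HoughCircles(s,cv2.HOUGH_GRADIENT,1.5,300,param1=80,param2=20,minRadius=84,maxRadius=112)[0][0]
q=(u-44+k[0]/4-.4,v-44+k[1]/4-.4); print((u,v),q,k[2]/4,ray(c,q,.098)); cv2.circle(s,(int(k[0]),int(k[1])),int(k[2]),255,1)
cv2.imwrite('pics/s8c.png',np.hstack([s,g[20:372,100:400]]))
E
```

```text
time_s: 37.22
position: [0.5531, 0.2725, 0.3015]
time_s: 37.55
position: [0.5564, 0.2669, 0.3013]
tcp_rot: [[-0.998, -0.068, -0.0], [-0.068, 0.998, -0.0], [0.0, -0.0, -1.0]]
force: [0.7, 0.2, -0.4]
opening: 0.997
grasp_force: 0.0
(257, 172) (np.float32(252.9125), np.float32(172.4125)) 22.8 [0.55567924 0.26453555 0.098     ]
```

View pics/s8c.png

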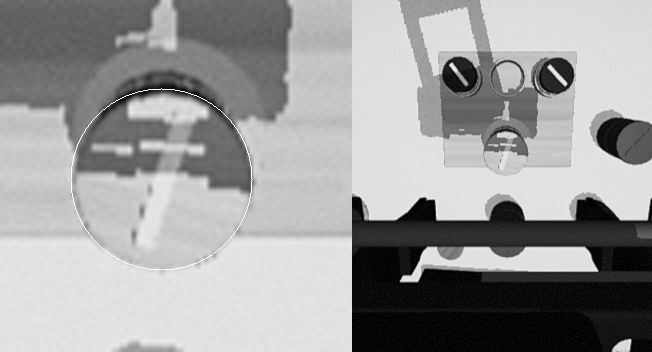

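The circle fits the jam lid, at true (.555,.267), and the TCP is already above it. Now descend and grip.

```bash
python3 -m inch '[[0,0,-4,0,8.7],[0,0,-8,0,8.7],[0,0,-12,0,8.7],[0,0,-16,0,8.7],[0,0,-20,0,8.7],[0,0,-23,0,8.7],[0,0,-24.6,0,8.7],[0,0,-24.6,0,5],[0,0,-24.6,0,5],[0,0,-24.6,0,5]]' | head -2
python3 -m inch '[[0,0,0,0,5],[0,0,0,0,5],[0,0,0,0,5],[0,0,0,0,5],[0,0,0,0,5],[0,0,0,0,5]]'
python3 -m inch '[[0,0,3,0,5],[0,0,6,0,5],[0,0,9,0,5],[0,0,12,0,5],[0,0,12,0,5],[0,0,12,0,5]]'
```

```text
time_s: 38.43
position: [0.5572, 0.2682, 0.0567]
time_s: 38.93
position: [0.557, 0.2681, 0.0573]
tcp_rot: [[-0.997, -0.071, 0.003], [-0.071, 0.997, 0.0], [-0.003, -0.0, -1.0]]
force: [0.2, -2.8, 7.0]
opening: 0.677
grasp_force: 29.9
time_s: 39.43
position: [0.5562, 0.2689, 0.1769]
tcp_rot: [[-0.998, -0.071, 0.003], [-0.071, 0.998, 0.001], [-0.004, 0.001, -1.0]]
force: [-0.2, -0.5, -4.0]
opening: 0.674
grasp_force: 29.9
```

```bash
python3 -m inch '[[0.3,-3,0,0,5],[0.5,-7,0,0,5],[0.8,-11,0,0,5],[1.1,-15,0,0,5],[1.4,-19,0,0,5],[1.7,-23,0,0,5],[2,-26,0,0,5],[2.4,-28,0,0,5],[2.4,-28,0,0,5]]' | head -2
python3 -m inch '[[0.3,-3,0,0,5],[0.5,-7,0,0,5],[0.8,-11,0,0,5],[1.1,-15,0,0,5],[1.4,-19,0,4,5],[1.7,-23,0,4,5],[2.1,-26,0,4,5],[2.3,-27.2,0,4,5],[2.3,-27.2,0,4,5],[2.3,-27.2,0,4,5]]' | head -2
python3 -m inch '[[0,0,-2,0,5],[0,0,-4,0,5],[0,0,-6,0,5],[0,0,-8,0,5],[0,0,-8,0,5],[0,0,-8,0,5]]'
python3 -c "
from h import *
d=snap('side','s10.png');e=snap('scene','c10.png')
for c in(d,e):
    img=c[0];hs=cv2.cvtColor(img,cv2.COLOR_BGR2HSV);m=((hs[...,0]>22)&(hs[...,0]<34)&(hs[...,1]>190)).astype(np.uint8)*255
    u,v=map(int,proj(c,(.555,.268,.008))); z=np.zeros_like(m); z[v-28:v+28,u-30:u+25]=m[v-28:v+28,u-30:u+25]
    cs,_=cv2.findContours(z,cv2.RETR_EXTERNAL,cv2.CHAIN_APPROX_NONE);k=max(cs,key=cv2.contourArea)
    P=np.array([ray(c,p[0],.008)[:2] for p in k],np.float32);print(cv2.minEnclosingCircle(P),(P.min(0)+P.max(0))/2)
"
```

```text
time_s: 40.18
position: [0.5792, -0.016, 0.1729]
time_s: 41.02
position: [0.6013, -0.2821, 0.173]
time_s: 41.52
position: [0.6012, -0.2802, 0.0936]
tcp_rot: [[-0.99, -0.142, -0.005], [-0.142, 0.99, 0.004], [0.004, 0.005, -1.0]]
force: [-0.4, 0.3, -3.5]
opening: 0.678
grasp_force: 29.9
((0.555342435836792, 0.2694322168827057), 0.040474873036146164) [0.5551318  0.27008536]
((0.5531976222991943, 0.2694038450717926), 0.03893356770277023) [0.5537635  0.26917928]
```

```bash
python3 -m inch '[[0.2,-0.5,0,0,5],[0.2,-0.5,-1,0,5],[0.2,-0.5,-2,0,5],[0.2,-0.5,-3,0,5],[0.2,-0.5,-3.5,0,5],[0.2,-0.5,-3.8,0,5],[0.2,-0.5,-3.9,0,5],[0.2,-0.5,-3.9,0,5],[0.2,-0.5,-3.9,0,5]]'
```

```text
time_s: 42.37
position: [0.6036, -0.2882, 0.0571]
tcp_rot: [[-0.99, -0.14, -0.002], [-0.14, 0.99, 0.001], [0.002, 0.002, -1.0]]
force: [-3.8, 1.3, 4.9]
opening: 0.682
grasp_force: 30.0
```

```bash
python3 -m inch '[[0,0,0,0,8.7],[0,0,0,0,8.7],[0,0,0,0,8.7],[0,0,0,0,8.7],[0,0,0,0,8.7],[0,0,2,0,8.7],[0,0,5,0,8.7],[0,0,8,0,8.7],[0,0,12,0,8.7],[0,0,16,0,8.7]]' | head -2
python3 -m inch '[[1,3,0,0,8.7],[2.5,7,0,0,8.7],[4,11,0,0,8.7],[5.5,15,0,0,8.7],[7,18.5,0,0,8.7],[8.5,22,0,0,8.7],[9.5,25,0,0,8.7],[9.7,27.8,0,0,8.7],[9.7,27.8,0,0,8.7],[9.7,27.8,0,0,8.7]]' | head -2
python3 -m inch '[[0,0,0,0,8.7],[0,0,0,0,8.7],[0,0,0,0,8.7]]' | head -3
```

```text
time_s: 43.2
position: [0.6041, -0.2883, 0.217]
time_s: 44.03
position: [0.7017, -0.0086, 0.2161]
time_s: 44.28
position: [0.7015, -0.0123, 0.2165]
tcp_rot: [[-0.99, -0.138, -0.0], [-0.138, 0.99, -0.0], [0.0, -0.0, -1.0]]
```

```bash
python3 -m inch '[[-0.1,0.4,-3,0,8.7],[-0.1,0.4,-6,0,8.7],[-0.1,0.4,-9,0,8.7],[-0.1,0.4,-12,0,8.7],[-0.1,0.4,-15,0,8.7],[-0.1,0.4,-16.8,0,8.7],[-0.1,0.4,-16.8,0,8.7],[-0.1,0.4,-16.8,0,5],[-0.1,0.4,-16.8,0,5],[-0.1,0.4,-16.8,0,5]]' | head -2
python3 -m inch '[[0,0,0,0,5],[0,0,0,0,5],[0,0,0,0,5],[0,0,0,0,5],[0,0,0,0,5],[0,0,0,0,5]]'
python3 -m inch '[[0,0,3,0,5],[0,0,6,0,5],[0,0,9,0,5],[0,0,12,0,5],[0,0,13,0,5],[0,0,13,0,5]]'
```

```text
time_s: 45.12
position: [0.7024, -0.0074, 0.0508]
time_s: 45.62
position: [0.7017, -0.0072, 0.05]
tcp_rot: [[-0.99, -0.14, 0.003], [-0.14, 0.99, -0.001], [-0.002, -0.001, -1.0]]
force: [-0.5, -1.6, 5.6]
opening: 0.679
grasp_force: 29.8
time_s: 46.12
position: [0.7023, -0.0066, 0.1813]
tcp_rot: [[-0.99, -0.14, 0.006], [-0.14, 0.99, -0.001], [-0.006, -0.002, -1.0]]
force: [0.2, -0.2, -3.7]
opening: 0.678
grasp_force: 29.9
```

```bash
python3 -m inch '[[-1.5,2,0,-4,5],[-3,5,0,-4,5],[-5,8.5,0,-4,5],[-7,12,0,-4,5],[-9,16,0,-4,5],[-11,20,0,-4,5],[-13,24,0,-4,5],[-14.6,27.7,0,-4,5],[-14.6,27.7,0,-4,5],[-14.6,27.7,0,-4,5]]' | head -2
python3 -m inch '[[0,0,-2,0,5],[0,0,-4,0,5],[0,0,-6,0,5],[0,0,-8,0,5],[0,0,-8,0,5],[0,0,-8,0,5],[0,0,-8,0,5]]'
```

```text
time_s: 46.95
position: [0.5506, 0.273, 0.1755]
time_s: 47.53
position: [0.5554, 0.2695, 0.0983]
tcp_rot: [[-0.998, -0.069, 0.0], [-0.069, 0.998, -0.0], [-0.0, -0.0, -1.0]]
force: [0.1, 0.4, -2.9]
opening: 0.674
grasp_force: 29.9
```

```bash
python3 -m inch '[[-0.1,0,-1,0,5],[-0.1,0,-2,0,5],[-0.1,0,-3,0,5],[-0.1,0,-3.6,0,5],[-0.1,0,-3.9,0,5],[-0.1,0,-4.1,0,5],[-0.1,0,-4.1,0,5],[-0.1,0,-4.1,0,5]]'
```

```text
time_s: 48.2
position: [0.5529, 0.2701, 0.058]
tcp_rot: [[-0.997, -0.071, -0.001], [-0.071, 0.997, -0.001], [0.002, -0.001, -1.0]]
force: [-3.4, -0.9, 3.5]
opening: 0.675
grasp_force: 29.9
```

Touching down. Release, back off clear of everything, and check.

```bash
python3 -m inch '[[0,0,0,0,8.7],[0,0,0,0,8.7],[0,0,0,0,8.7],[0,0,0,0,8.7],[0,0,0,0,8.7],[0,0,2,0,8.7],[0,0,5,0,8.7],[0,0,9,0,8.7],[0,0,13,0,8.7],[0,0,17,0,8.7]]' | head -2
python3 -m inch '[[-3,-4,2,0,8.7],[-6,-8,5,0,8.7],[-9,-12,8,0,8.7],[-11,-16,8,0,8.7],[-13,-20,8,0,8.7],[-14,-24,8,0,8.7],[-14,-26,8,0,8.7],[-14,-26,8,0,8.7],[-14,-26,8,0,8.7],[-14,-26,8,0,8.7]]'
python3 -c "
from h import *
o=[]
for n in('scene','side'):
    c=snap(n); u,v=(280,195) if n=='scene' else (265,185); o.append(cv2.resize(c[0][v-125:v+145,u-150:u+150] if n=='scene' else c[0][v-125:v+145,u-150:u+150],None,fx=1.32,fy=2.2*.6))
    for nm,p,z in(('HON',(.5545,.2696),.098),('JAM',(.603,-.2855),.098)): print(n,nm,proj(c,(*p,z)))
cv2.imwrite('pics/fin.png',np.hstack(o))"
```

```text
time_s: 49.03
position: [0.5534, 0.2703, 0.2289]
time_s: 49.87
position: [0.4137, 0.0096, 0.3078]
tcp_rot: [[-0.998, -0.067, 0.001], [-0.067, 0.998, 0.0], [-0.001, 0.0, -1.0]]
force: [-0.6, 0.8, 0.3]
opening: 1.0
grasp_force: 0.0
scene HON [358.16663087 204.89115207]
scene JAM [159.85932218 146.59831164]
side HON [271.07122019 252.58757418]
side JAM [264.73642107  96.14068773]
```

View pics/fin.png

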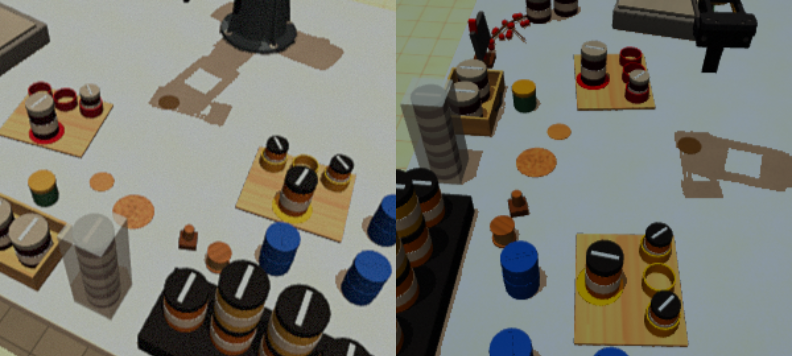

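The final views show the large honey jar on gold, the large jam jar on crimson, and all three minis seated upright in tubes of their own colour. The stamp, twine and tin have not been disturbed.

```bash
python3 -c "
from rig import bot
print(bot.hand_in())"
```

```text
the job is handed in; nothing more can be done
None
```

I handed the job in at about 50 s of the 210 s, but the hand-in returned no verdict: by the last pictures the large honey jar is on the golden disc, the large jam jar is on the crimson disc, and the three small jars present (two honey, one jam) are seated upright in tubes of their own colour.

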